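Set out the glazing place

TASK

Set out the glazing place for the next student: stand each glaze jar on the table behind the leaning test tile of its own colour, in line with the middle of the tile's back and with a gap of about 20 mm between tile and jar. Stand the bisque cup in the middle of the banding wheel, and the empty brush tin on the table midway between the banding wheel and the white water crock, in line with their centres. Everything must stand upright, on its own foot; set things down gently, dropping or tipping over none.

Things in the scene. Friction and masses are not known exactly. Their poses are not given: they have to be found in the camera images.
- jar_orange_c (a point): small closed jar of orange glaze: orange cylinder 52 mm in diameter, 58 mm high, with a teal lid 49 mm in diameter above it, on which a round orange dab 37 mm wide shows the colour; 78 mm high in all, 0.15 to 0.26 kg, loose, starts upright on the table. Point: its centre, 39 mm above its underside
- jar_yellow_c (a point): small closed jar of yellow glaze: yellow cylinder 52 mm in diameter, 58 mm high, with a teal lid 49 mm in diameter above it, on which a round yellow dab 37 mm wide shows the colour; 78 mm high in all, 0.15 to 0.26 kg, loose, starts upright on the table. Point: its centre, 39 mm above its underside
- jar_blue_c (a point): small closed jar of blue glaze: blue cylinder 52 mm in diameter, 58 mm high, with a teal lid 49 mm in diameter above it, on which a round blue dab 37 mm wide shows the colour; 78 mm high in all, 0.15 to 0.26 kg, loose, starts upright on the table. Point: its centre, 39 mm above its underside
- cup_c (a point): open bisque-fired (salmon pink, unglazed) clay cup without a handle, 60 mm in diameter at the rim (its widest place) tapering evenly to 48 mm at the foot, 56 mm high, wall 4 mm, about 0.13 kg, loose, starts upright on the table. Point: on its axis, half-way up, 28 mm above its underside
- tin_c (a point): empty open steel brush tin, a straight bare-metal can 52 mm in diameter, 80 mm high, wall 3 mm, about 0.12 kg, loose, starts upright on the table. Point: on its axis, half-way up, 40 mm above its underside
- tile_orange: orange glaze test tile, fixed to the table: a plate 60 mm square and 6 mm thick that leans back at 45 degrees on a brown clay foot, its orange face looking up and roughly towards the robot; it covers 47 mm front to back and 60 mm across and is 47 mm high. Origin: on the table under the plate's centre. x points out of its back (roughly away from the robot, within 0.25 rad), y to its left, z up; its low front edge lies at x = -23 mm and its high back edge at x = +23 mm
- tile_yellow: yellow glaze test tile, fixed to the table: a plate 60 mm square and 6 mm thick that leans back at 45 degrees on a brown clay foot, its yellow face looking up and roughly towards the robot; it covers 47 mm front to back and 60 mm across and is 47 mm high. Origin: on the table under the plate's centre. x points out of its back (roughly away from the robot, within 0.25 rad), y to its left, z up; its low front edge lies at x = -23 mm and its high back edge at x = +23 mm
- tile_blue: blue glaze test tile, fixed to the table: a plate 60 mm square and 6 mm thick that leans back at 45 degrees on a brown clay foot, its blue face looking up and roughly towards the robot; it covers 47 mm front to back and 60 mm across and is 47 mm high. Origin: on the table under the plate's centre. x points out of its back (roughly away from the robot, within 0.25 rad), y to its left, z up; its low front edge lies at x = -23 mm and its high back edge at x = +23 mm
- wheel_top (a point): banding wheel, fixed: low round turntable of pale aluminium 120 mm in diameter on a dark steel foot; its flat top is 40 mm above the table and does not turn. Point: centre of the top face; its x axis points at the water crock's centre
- crock: white open water crock, round, 80 mm in diameter, 45 mm high, fixed to the table, beyond the banding wheel; centres of wheel and crock lie 230 to 250 mm apart. Origin: centre of its underside, on the table
Mind the look-alikes: they are no part of the job. What is shaped like the part that bears cup_c but green is not meant.

How it is judged:
By the outcome, as a careful person would: the job done as asked, in the order asked, and still so for the second after the job is handed in, with the robot touching nothing.
It also fails if it takes over 123 s, if anything falls off the work surface, if the arm or the gripper's body presses on something with over 40 N, if the wrist force passes 120 N, or if a joint passes its speed limit or range.

ROBOT

A 6-joint arm with a two-finger parallel gripper is mounted at the origin on the work surface. World frame = base frame: x ahead of the robot, y to its left, z up, the work surface at z = 0. Lengths are in m, angles in rad, forces in N, time in s.
With the tool pointing down it reaches from about 0.375 to 0.975 m from the base axis. Payload 3.8 kg.
Tool frame: the origin (TCP) lies on the centre line of the jaws, within the pads' length; the fingertips stand 11 mm ahead of it and the grasp point (between the pads) lies 8 mm behind it; z points along the fingers, y is the line along which they close (so a half turn about z gives the same grasp; the last joint's range is limited). The gripper opens to 85 mm and grips with 20 to 120 N. Pads are 22 mm wide; open, the fingers measure 114 mm over their backs; the gripper's body (76 mm by 85 mm) begins 54 mm behind the grasp point. The pads swing forward as they close: fully open they stand 13 mm farther back than shut.
Start: joints at [-1.202, 0.264, 1.604, -0, 1.274, -0.037], TCP at [0.266, -0.62, 0.242] pointing down, gripper open.
Joint ranges: [-2.63, 2.63], [-0.94, 2.18], [0.31, 2.57], [-1.31, 4.45], [0, 2.66], [-2.55, 2.55]. Speed limits (rad/s): [2.57, 2.57, 3.14, 3.14, 3.14, 3.14].

INTERFACE

Orientations are given as a unit quaternion [x, y, z, w].
In Python, from bench import get_obs, capture, calibration, job_done gives the robot as it stands.
- The arm moves only by the tool arm_command, never from a script. Its argument "steps" is a list of rows, each a list of 3 entries, a list of its own where there are three numbers: the turn, a rotation vector about the tool's x, y, z in degrees, then the shift along the tool's x, y, z in mm, then the finger opening in mm, from 0 to 85.4. A call has exactly 8 rows; each row shifts and turns the commanded pose from where the row before left it, along the tool's axes as they then stand; what a row does not reach is not made up. A row lasts 1/10 s, in which the tool goes at most 50 mm and 8.59 degrees, less where a joint would pass 70% of its speed; a pose out of reach is approached as far as the arm can. A call is refused whole if a number of a shift passes 50 or a number of a turn 8.59, either way. A call with a gripper value outside its range is refused whole. The fingers move at their own pace and stop on an object; "squeeze" is the grip in N (left out, the last holds). Time passes only in rows, so rows that do not move let the fingers close, or fill a call up. It gives the time, the measured TCP pose, the force, the opening and the grip force at its end, in the units of the state.
- get_obs(): the state, without advancing time (a new reading comes with each control period).
- capture(name): name is "scene" or "top" or "wrist"; returns the picture (420x560x3 uint8, red, green, blue); there is no depth.
- calibration(name): a dict with "mtx" (3x3 intrinsics, pixels), "dist" ([k1, k2, p1, p2, k3] as OpenCV has them; the pictures are not rectified), "rvec" (rotation vector, rad) and "tvec" (3), from world to camera coordinates, as OpenCV has them; the wrist camera has in their place "T_tool_cam" (4x4, takes a point from camera to tool coordinates, whose origin is the TCP and whose axes are the flange's). Camera axes: x right, y down, z forward; pixel columns grow to the right and rows downward; lengths in m; the calibration is good to about 2 mm. A picture is of the moment at which its call begins: read the wrist's pose just before it. calibration takes no time and is no camera call.
- job_done(): hands the job in; it is judged then, once.
The state is a dict: "t": time; "joint_pos": joint angles; "dq": joint speeds; "joint_efforts": joint torques, N m; "ee_pos": TCP position; "orientation": TCP orientation; "contact_force": force on the tool from outside, world axes, zero at the start; "moment": the same for the moment, N m; "grip_width": finger opening in m; "gripper_force": force on a finger pad.
Only numpy, scipy, OpenCV 4.12 (cv2) and the standard library are available. Lean on these libraries where they do the work, as an engineer would, in place of code of your own. Each camera call takes 0.05 s, during which the arm holds its last target. There are 200 camera calls.

## Working session

There is one attempt and no reset: what is moved stays moved. The work goes in short steps, Python scripts to look and compute and a tool call to move; the robot and the scene stay as the last step left them, time stands still between calls to the robot, and variables do not carry over. Pictures are saved under pics/ and viewed, at most 14 in all, crops included, and the job is handed in when it is done.

Besides the shell and the picture viewer there is one more tool, called after "Emit:" as name(argument=value, ...) on one line, values as JSON. arm_command: Moves the arm, as the interface text tells. Its arguments: {"type":"object","properties":{"steps":{"type":"array","items":{"type":"array"}},"squeeze":{"type":"number"}},"required":["steps"]}

```bash
ls; mkdir -p pics; python3 - <<'E'
from bench import *
import cv2
o=get_obs();print(o)
for n in("scene","top"):
    im=capture(n);cv2.imwrite(f"pics/{n}0.png",im[:,:,::-1]);c=calibration(n);print(n,c)
print(calibration("wrist"))
E
```

```text
pics
{'t': 0.0, 'joint_pos': array([-1.20194753e+00,  2.64782158e-01,  1.60538579e+00,  1.02808094e-05,
        1.27369167e+00, -3.68708900e-02]), 'dq': array([ 7.09199117e-05, -1.16307498e-03,  6.09071150e-04, -1.04096006e-04,
        8.70155347e-04,  1.43230950e-03]), 'joint_efforts': array([-5.84124737e-04, -5.15119207e+01, -3.67315149e+01, -7.74624951e-07,
        1.30514754e-02,  6.84190326e-06]), 'ee_pos': array([ 0.26617244, -0.61953181,  0.24093609]), 'orientation': array([ 9.79494082e-01,  2.01469744e-01, -1.82436306e-04, -1.11871194e-03]), 'contact_force': array([-0.68340859,  0.47243118,  0.2611518 ]), 'moment': array([ 0.01298047,  0.00583362, -0.06441433]), 'gripper_force': 0.0, 'grip_width': 0.08536839059068446}
scene {'mtx': array([[439.11666132,   0.        , 276.49433961],
       [  0.        , 439.11666132, 212.04090089],
       [  0.        ,   0.        ,   1.        ]]), 'dist': array([-0.0683848,  0.       ,  0.       ,  0.       ,  0.       ]), 'rvec': array([ 1.77993469,  2.06585269, -0.56019985]), 'tvec': array([ 0.05195252, -0.38266809,  1.29893486])}
top {'
[... 242 characters left out ...]
rray([ 2.18932808, -2.14838158,  0.14865714]), 'tvec': array([0.00363078, 0.47055132, 1.01139872])}
{'mtx': array([[339.66928931,   0.        , 280.94028681],
       [  0.        , 339.66928931, 208.44093839],
       [  0.        ,   0.        ,   1.        ]]), 'dist': array([-0.04968111,  0.        ,  0.        ,  0.        ,  0.        ]), 'T_tool_cam': array([[ 8.83529788e-04, -9.53328006e-01, -3.01935312e-01,
         7.72088721e-02],
       [ 9.99999610e-01,  8.45254100e-04,  2.57422813e-04,
        -3.29017855e-04],
       [ 9.80368363e-06, -3.01935422e-01,  9.53328380e-01,
        -1.30954111e-01],
       [ 0.00000000e+00,  0.00000000e+00,  0.00000000e+00,
         1.00000000e+00]])}
```

View pics/scene0.png

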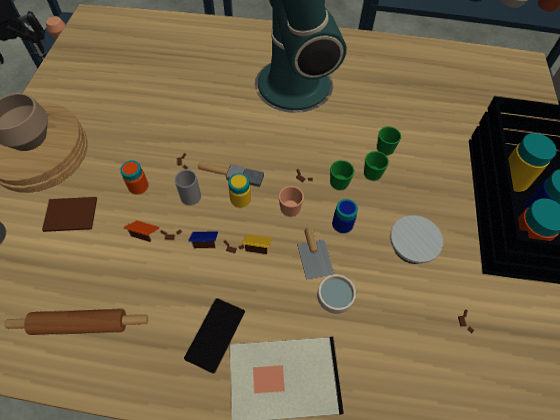

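View pics/top0.png

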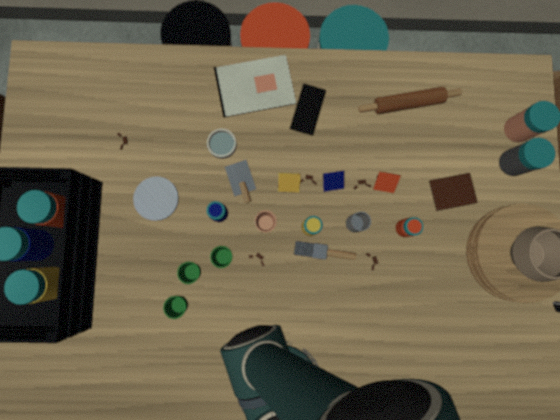

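The scene camera faces the robot. The top view has the robot at the bottom, with x up and y left. In the top view the tiles are yellow (289,183), blue (333,181) and orange (387,182). The jars are blue (217,211), yellow (313,225) and orange (410,227). The cup is at (265,221), the tin at (358,222), the wheel at (155,199) and the crock at (221,143).

```bash
cat > h.py <<'E'
import numpy as np, cv2
from scipy.spatial.transform import Rotation as R
from bench import *
def shot(n, save=None):
    """returns image(BGR), K, dist, Rcw, campos"""
    o=get_obs(); c=calibration(n); im=capture(n)[:,:,::-1].copy()
    if n=="wrist":
        T=np.eye(4);T[:3,:3]=R.from_quat(o["orientation"]).as_matrix();T[:3,3]=o["ee_pos"]
        T=T@c["T_tool_cam"]; A=T[:3,:3]; p=T[:3,3]
    else:
        A=cv2.Rodrigues(c["rvec"])[0].T; p=-A@c["tvec"]
    if save: cv2.imwrite("pics/"+save,im)
    return im,c["mtx"],c["dist"],A,p
def cast(s,px,z):
    px=np.atleast_2d(np.float64(px)); u=cv2.undistortPoints(px[:,None],s[1],s[2])[:,0]
    d=np.c_[u,np.ones(len(u))]@s[3].T
    return s[4]+d*((np.asarray(z,float)-s[4][2])/d[:,2])[:,None]
E
python3 - <<'E'
from h import *
s=shot("top")
for n,p,z in [("yt",(289,183),.025),("bt",(333,181),.025),("ot",(387,182),.025),("bj",(217,211),.078),("yj",(313,225),.078),("oj",(410,227),.078),("cup",(265,221),.056),("tin",(358,222),.08),("wheel",(155,199),.04),("crock",(221,143),.045),("trowel",(240,178),.0),("gr1",(222,256),.056)]:
    print(n,cast(s,p,z).round(3))
E
```

```text
yt [[ 0.542 -0.017  0.025]]
bt [[ 0.55  -0.139  0.025]]
ot [[ 0.55  -0.29   0.025]]
bj [[0.454 0.171 0.078]]
yj [[ 0.422 -0.079  0.078]]
oj [[ 0.422 -0.332  0.078]]
cup [[0.432 0.046 0.056]]
tin [[ 0.432 -0.195  0.08 ]]
wheel [[0.487 0.344 0.04 ]]
crock [[0.645 0.172 0.045]]
trowel [[0.558 0.121 0.   ]]
gr1 [[0.338 0.157 0.056]]
```

Emit:
arm_command(steps=[[[0, 0, 7.7], [0, 0, -20], 85], [[0, 0, 7.7], [0, 0, -20], 85], [[0, 0, 7.8], [0, 0, -20], 85], [[0, 0, 0], [18, -38, 0], 85], [[0, 0, 0], [18, -38, 0], 85], [[0, 0, 0], [18, -38, 0], 85], [[0, 0, 0], [18, -38, 0], 85], [[0, 0, 0], [18, -38, 0], 85]])

```text
t: 0.95
ee_pos: [0.3566, -0.4284, 0.3019]
orientation: [1.0, 0.0, -0.0, -0.0]
contact_force: [0.2, 0.0, -0.3]
grip_width: 0.0849
gripper_force: 0.0
```

Emit:
arm_command(steps=[[[0, 0, 0], [18, -38, 0], 85], [[0, 0, 0], [18, -38, 0], 85], [[0, 0, 0], [18, -38, 0], 85], [[0, 0, 0], [18, -38, 0], 85], [[0, 0, 0], [18, -38, 0], 85], [[0, 0, 0], [18, -38, 0], 85], [[0, 0, 0], [18, -38, 0], 85], [[0, 0, 0], [18, -38, 0], 85]])

```text
t: 1.75
ee_pos: [0.5003, -0.1243, 0.3021]
orientation: [1.0, 0.0, -0.0, 0.0]
contact_force: [0.7, -0.3, 0.6]
grip_width: 0.0851
gripper_force: 0.0
```

```bash
python3 - <<'E'
from h import *
o=get_obs();print(o["t"],o["ee_pos"],o["orientation"],np.abs(o["dq"]).max())
capture("top")
shot("wrist","w1.png");o=get_obs();print(o["ee_pos"],np.abs(o["dq"]).max())
E
```

```text
1.75 [ 0.50026718 -0.12427154  0.30211417] [ 9.99999909e-01  4.25043050e-04 -3.57162792e-05  2.68723328e-05] 0.8159384378611992
[ 0.50130941 -0.12172933  0.30198176] 0.06997268719669458
```

View pics/w1.png

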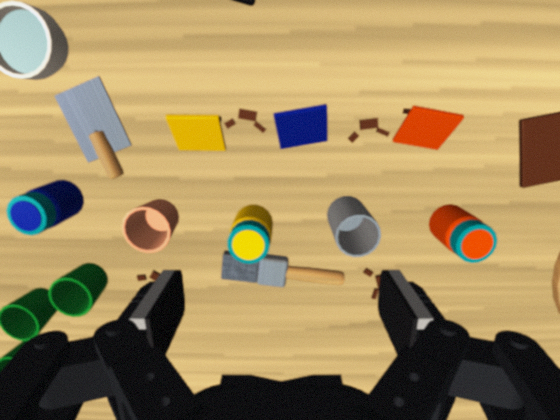

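The wrist view (up is +x, left is +y) shows the yellow tile at (197,132), blue at (302,126) and orange at (429,128). Jar lids are at blue (28,215), yellow (249,242) and orange (477,243). The cup is at (150,226), the tin at (355,230) and part of the crock at (25,40).

```bash
cat >> h.py <<'E'
RNG={"orange":((0,170,120),(12,255,255)),"yellow":((23,170,120),(33,255,255)),"blue":((112,150,60),(128,255,255))}
def blobs(im,col,amin=60):
    m=cv2.inRange(cv2.cvtColor(im,cv2.COLOR_BGR2HSV),*RNG[col])
    cs=cv2.findContours(m,cv2.RETR_EXTERNAL,cv2.CHAIN_APPROX_NONE)[0]
    return [c for c in cs if cv2.contourArea(c)>amin]
def cen(c):
    m=cv2.moments(c);return np.array([m["m10"],m["m01"]])/m["m00"]
def quad(c):
    """4 corners by line fits to the contour's sides, starting from approxPoly corners"""
    h=cv2.convexHull(c); k=0.03
    q=cv2.approxPolyDP(h,k*cv2.arcLength(h,True),True)[:,0].astype(float)
    if len(q)!=4: return None
    P=c[:,0].astype(float); L=[]
    for i in range(4):
        a,b=q[i],q[(i+1)%4]; d=(b-a)/np.linalg.norm(b-a); t=(P-a)@d/np.linalg.norm(b-a)
        n=np.abs((P-a)@[-d[1],d[0]]); w=P[(t>.12)&(t<.88)&(n<3)]
        vx,vy,x,y=cv2.fitLine(np.float32(w),cv2.DIST_L2,0,.01,.01)[:,0]
        L.append(np.cross([x,y,1],[x+vx,y+vy,1]))
    X=[np.cross(L[i-1],L[i]) for i in range(4)]
    return np.array([x[:2]/x[2] for x in X])
def tile(s,q):
    """face corners on their planes: 2 high (z .0467), 2 low (z .0042)"""
    q=q[np.argsort(cast(s,q,.025)[:,0])]; lo=cast(s,q[:2],.0042); hi=cast(s,q[2:],.0467)
    f=lambda e:e[np.argsort(e[:,1])]; lo,hi=f(lo),f(hi)
    d=(lo[1]-lo[0])+(hi[1]-hi[0]); a=np.arctan2(-d[0],d[1]); n=np.array([np.cos(a),np.sin(a)])
    o=(lo.mean(0)[:2]+23.3e-3*n+hi.mean(0)[:2]-19.1e-3*n)/2
    return o,a,np.linalg.norm(lo[1]-lo[0]),np.linalg.norm(hi[1]-hi[0]),(hi.mean(0)-lo.mean(0))[:2]@n
E
python3 - <<'E'
from h import *
for w in("wrist","top"):
    s=shot(w)
    for col in RNG:
        for c in blobs(s[0],col):
            z=cen(c); q=quad(c)
            if q is not None and cv2.contourArea(c)>300 and .4<cast(s,z,.025)[0,0] :
                o,a,l1,l2,dx=tile(s,q)
                print(w,col,"tile",z.round(),o.round(4),"yaw",a.round(3),"sizes",np.round([l1,l2,dx],4), "jar",(o+.069*np.array([np.cos(a),np.sin(a)])).round(4))
            print(w,col,z.round(),cv2.contourArea(c),"dab",cast(s,z,.078)[0].round(4),"diam",np.sqrt(4*cv2.contourArea(c)/np.pi)*(s[4][2]-.078)/s[1][0,0])
E
```

```text
wrist orange [474. 243.] 626.5 dab [ 0.4261 -0.3434  0.078 ] diam 0.02951514593025183
wrist orange [443. 222.] 841.5 dab [ 0.4518 -0.3028  0.078 ] diam 0.03420672193634676
wrist orange tile [424. 126.] [ 0.5528 -0.2892] yaw -0.156 sizes [0.0589 0.0615 0.0438] jar [ 0.6209 -0.2999]
wrist orange [424. 126.] 1897.0 dab [ 0.5558 -0.2678  0.078 ] diam 0.05135917780346398
wrist yellow [245. 243.] 662.5 dab [ 0.4244 -0.0805  0.078 ] diam 0.030351302868824266
wrist yellow [241. 214.] 143.5 dab [ 0.459  -0.0767  0.078 ] diam 0.014125712007692998
wrist yellow tile [193. 130.] [ 0.5456 -0.0173] yaw -0.005 sizes [0.0569 0.0573 0.0431] jar [ 0.6146 -0.0176]
wrist yellow [193. 130.] 1656.5 dab [ 0.5497 -0.0303  0.078 ] diam 0.0479932452312582
wrist blue [ 22. 214.] 578.0 dab [0.4575 0.174  0.078 ] diam 0.028349690134746322Traceback (most recent call last):
  File "<stdin>", line 6, in <module>
  File "h.py", line 34, in quad
    vx,vy,x,y=cv2.fitLine(np.float32(w),cv2.DIST_L2,0,.01,.01)[:,0]
              ~~~~~~~~~~~^^^^^^^^^^^^^^^^^^^^^^^^^^^^^^^^^^^^^
cv2.error: OpenCV(4.12.0) /io/opencv/modules/imgproc/src/linefit.cpp:50: error: (-215:Assertion failed) count > 0 in function 'fitLine2D_wods'
```

```bash
sed -i 's/        vx,vy,x,y=/        if len(w)<5: return None\n        vx,vy,x,y=/' h.py
cat > m.py <<'E'
from h import *
import sys
for w in sys.argv[1:]:
    s=shot(w); print(w,s[4].round(3))
    for col in RNG:
        for c in blobs(s[0],col):
            z=cen(c); q=quad(c); g=cast(s,z,.025)[0]
            if q is not None and cv2.contourArea(c)>300 and .4<g[0] :
                o,a,l1,l2,dx=tile(s,q); v=(o+.069*np.array([np.cos(a),np.sin(a)]))
                print(col,"TILE",z.round(),o.round(4),"yaw",a.round(3),"sizes",np.round([l1,l2,dx],4), "jar",v.round(4))
            else:
                e=cast(s,c[:,0],.078); print(col,z.round(),"dab",cast(s,z,.078)[0].round(4),"spans",np.ptp(e,axis=0)[:2].round(4))
E
python3 m.py wrist top
```

```text
wrist [ 0.578 -0.123  0.433]
orange [471. 242.] dab [ 0.4262 -0.3431  0.078 ] spans [0.0349 0.0353]
orange [440. 221.] dab [ 0.4518 -0.3027  0.078 ] spans [0.0541 0.0548]
orange TILE [422. 125.] [ 0.5528 -0.2889] yaw -0.156 sizes [0.0591 0.0617 0.0437] jar [ 0.621  -0.2996]
yellow [242. 242.] dab [ 0.4246 -0.08    0.078 ] spans [0.0345 0.0343]
yellow [240. 214.] dab [ 0.4585 -0.0781  0.078 ] spans [0.0234 0.0347]
yellow TILE [190. 129.] [ 0.5461 -0.0169] yaw -0.007 sizes [0.0564 0.058  0.0437] jar [ 0.6151 -0.0174]
blue [ 19. 213.] dab [0.4577 0.1744 0.078 ] spans [0.0336 0.0339]
blue [ 46. 195.] dab [0.4789 0.1371 0.078 ] spans [0.0501 0.0457]
blue TILE [296. 124.] [ 0.553 -0.141] yaw 0.177 sizes [0.0554 0.0562 0.0418] jar [ 0.6209 -0.1288]
top [0.347 0.031 1.06 ]
orange [414. 226.] dab [ 0.4255 -0.3426  0.078 ] spans [0.0288 0.029 ]
orange [386. 185.] dab [ 0.5315 -0.2714  0.078 ] spans [0.0407 0.0642]
orange [275.  27.] dab [0.9667 0.0306 0.078 ] spans [0.1286 0.1845]
blue [215. 210.] dab [0.4573 0.1763 0.078 ] spans [0.0288 0.0263]
blue [331. 185.] dab [ 0.5282 -0.125   0.078 ] spans [0.0219 0.029 ]
```

Emit:
arm_command(steps=[[[0, 0, 0], [-10.7, 31.4, 21], 85], [[0, 0, 0], [-10.7, 31.4, 21], 85], [[0, 0, 0], [-10.7, 31.4, 21], 85], [[0, 0, 0], [-10.7, 31.4, 21], 85], [[0, 0, 0], [-10.7, 31.4, 21], 85], [[0, 0, 0], [-10.7, 31.4, 21], 85], [[0, 0, 0], [-10.7, 31.4, 21], 85], [[0, 0, 0], [0, 0, 0], 85]])

```text
t: 2.8
ee_pos: [0.4209, -0.3488, 0.1518]
orientation: [1.0, -0.003, -0.003, -0.001]
contact_force: [0.4, 1.0, -0.2]
grip_width: 0.0854
gripper_force: 0.0
```

```bash
python3 - <<'E'
from h import *
capture("top");s=shot("wrist","w2.png");o=get_obs();print(o["t"],o["ee_pos"],o["orientation"])
for c in blobs(s[0],"orange"):
    e=cast(s,c[:,0],.078);print(cen(c).round(),cast(s,cen(c),.078).round(4),np.ptp(e,axis=0).round(4)); q=quad(c); print(None if q is None else tile(s,q))
E
```

```text
2.9 [ 0.42355018 -0.34701242  0.15454976] [ 9.99998153e-01 -1.62554045e-03 -7.23461347e-04 -7.26841418e-04]
[275. 219.] [[ 0.4266 -0.3432  0.078 ]] [0.0355 0.0355 0.    ]
None
[265. 175.] [[ 0.4552 -0.3377  0.078 ]] [0.0222 0.0384 0.    ]
None
[198.  30.] [[ 0.5377 -0.3018  0.078 ]] [0.0353 0.0487 0.    ]
(array([ 0.54711468, -0.28920712]), np.float64(-0.08859674275415398), np.float64(0.0591575216962141), np.float64(0.056029890781079755), np.float64(0.03241491980774203))
```

View pics/w2.png

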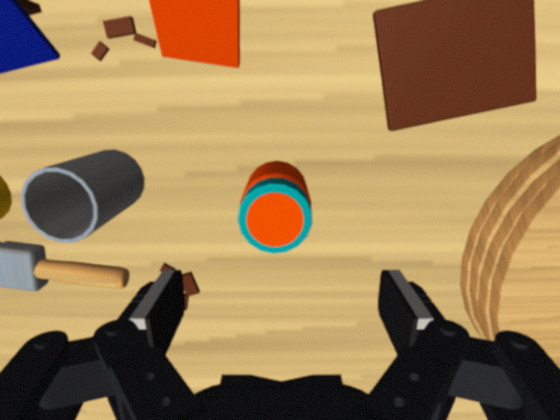

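The wrist view shows the orange jar centred between the open fingers, lid at (275,219). The tile's front is at (198,30), and the tin at (80,195) is clear of the fingers.

Emit:
arm_command(steps=[[[0, 0, 0], [0, 0, 15], 85], [[0, 0, 0], [0, 0, 15], 85], [[0, 0, 0], [0, 0, 15], 85], [[0, 0, 0], [0, 0, 10], 85], [[0, 0, 0], [0, 0, 5], 85], [[0, 0, 0], [0, 0, 0], 85], [[0, 0, 0], [0, 0, 0], 85], [[0, 0, 0], [0, 0, 0], 85]])

```text
t: 3.7
ee_pos: [0.4259, -0.3462, 0.096]
orientation: [1.0, 0.001, 0.001, 0.0]
contact_force: [-0.0, -0.4, -0.4]
grip_width: 0.085
gripper_force: 0.0
```

Emit:
arm_command(steps=[[[0, 0, 0], [0.5, -3, 0], 85], [[0, 0, 0], [0, 0, 12], 85], [[0, 0, 0], [0, 0, 14], 85], [[0, 0, 0], [0, 0, 14], 85], [[0, 0, 0], [0, 0, 12], 85], [[0, 0, 0], [0, 0, 8], 85], [[0, 0, 0], [0, 0, 4], 85], [[0, 0, 0], [0, 0, 0], 85]])

```text
t: 4.5
ee_pos: [0.4253, -0.3425, 0.0303]
orientation: [1.0, 0.0, -0.001, -0.001]
contact_force: [-0.3, 0.4, -0.4]
grip_width: 0.0849
gripper_force: 0.0
```

Emit:
arm_command(steps=[[[0, 0, 0], [0, 0, 0], 70], [[0, 0, 0], [0, 0, 0], 62], [[0, 0, 0], [0, 0, 0], 56], [[0, 0, 0], [0, 0, 0], 52], [[0, 0, 0], [0, 0, 0], 48], [[0, 0, 0], [0, 0, 0], 44], [[0, 0, 0], [0, 0, 0], 44], [[0, 0, 0], [0, 0, 0], 44]], squeeze=30)

```text
t: 5.3
ee_pos: [0.4264, -0.3435, 0.0322]
orientation: [1.0, 0.0, 0.001, 0.001]
contact_force: [-1.0, -0.7, 6.3]
grip_width: 0.051
gripper_force: 32.1
```

Emit:
arm_command(steps=[[[0, 0, 0], [0, 0, -5], 44], [[0, 0, 0], [0, 0, -12], 44], [[0, 0, 0], [0, 0, -20], 44], [[0, 0, 0], [0, 0, -23], 44], [[0, 0, 0], [0, 0, -20], 44], [[0, 0, 0], [10, -2, -10], 44], [[0, 0, 0], [25, -6, 0], 44], [[0, 0, 0], [30, -7, 0], 44]])

```text
t: 6.1
ee_pos: [0.4914, -0.3276, 0.1218]
orientation: [1.0, -0.0, 0.0, 0.0]
contact_force: [0.6, -0.5, -1.2]
grip_width: 0.0512
gripper_force: 31.8
```

Emit:
arm_command(steps=[[[0, 0, 0], [30, -7, 0], 44], [[0, 0, 0], [30, -7, 0], 44], [[0, 0, 0], [30, -7, 0], 44], [[0, 0, 0], [24, -5, 0], 44], [[0, 0, 0], [12, -2, 0], 44], [[0, 0, 0], [3, -1, 0], 44], [[0, 0, 0], [0, 0, 0], 44], [[0, 0, 0], [0, 0, 0], 44]])

```text
t: 6.9
ee_pos: [0.6185, -0.2988, 0.1208]
orientation: [1.0, 0.0, -0.001, -0.0]
contact_force: [0.4, 0.3, -1.5]
grip_width: 0.0505
gripper_force: 31.8
```

```bash
python3 - <<'E'
from h import *
s=shot("wrist","w3.png");o=get_obs();print(o["t"],o["ee_pos"],o["orientation"],o["contact_force"],o["grip_width"])
E
```

```text
6.95 [ 0.61849606 -0.29890358  0.12101235] [ 9.99999806e-01  7.07938376e-05 -5.96850150e-04 -1.66263764e-04] [-0.74364495  0.60368168 -1.70356337] 0.05067624366820764
```

View pics/w3.png

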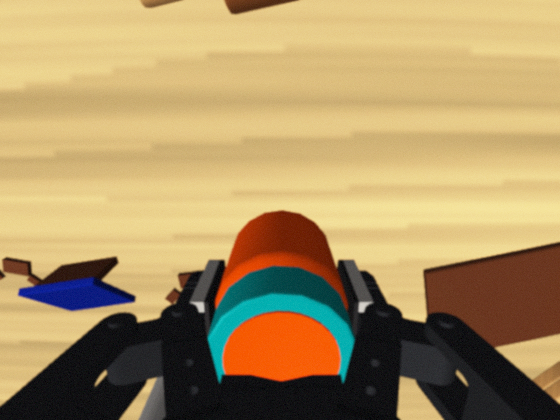

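The orange jar is held straight in the jaws with nothing beneath it. The blue tile is off to the left at (75,290).

Emit:
arm_command(steps=[[[0, 0, 0], [2.5, 0.7, 5], 44], [[0, 0, 0], [0, 0, 15], 44], [[0, 0, 0], [0, 0, 20], 44], [[0, 0, 0], [0, 0, 18], 44], [[0, 0, 0], [0, 0, 14], 44], [[0, 0, 0], [0, 0, 8], 44], [[0, 0, 0], [0, 0, 3], 44], [[0, 0, 0], [0, 0, 0], 44]])

```text
t: 7.75
ee_pos: [0.6222, -0.2993, 0.0378]
orientation: [1.0, 0.0, -0.0, -0.0]
contact_force: [0.1, 0.4, -2.0]
grip_width: 0.0508
gripper_force: 31.8
```

Emit:
arm_command(steps=[[[0, 0, 0], [0, 0, 0], 44], [[0, 0, 0], [0, 0, 1], 44], [[0, 0, 0], [0, 0, 1], 44], [[0, 0, 0], [0, 0, 1], 44], [[0, 0, 0], [0, 0, 1], 44], [[0, 0, 0], [0, 0, 1], 44], [[0, 0, 0], [0, 0, 0], 44], [[0, 0, 0], [0, 0, 0], 44]])

```text
t: 8.55
ee_pos: [0.6222, -0.2993, 0.0331]
orientation: [1.0, 0.0, -0.0, -0.0]
contact_force: [-1.2, -0.6, -1.3]
grip_width: 0.051
gripper_force: 31.8
```

Emit:
arm_command(steps=[[[0, 0, 0], [0, 0, 0.6], 44], [[0, 0, 0], [0, 0, 0.6], 44], [[0, 0, 0], [0, 0, 0], 44], [[0, 0, 0], [0, 0, 0], 50], [[0, 0, 0], [0, 0, 0], 54], [[0, 0, 0], [0, 0, 0], 62], [[0, 0, 0], [0, 0, 0], 72], [[0, 0, 0], [0, 0, 0], 82]])

```text
t: 9.35
ee_pos: [0.6224, -0.2994, 0.0322]
orientation: [1.0, 0.0, 0.0, 0.0]
contact_force: [-0.1, -0.1, 0.8]
grip_width: 0.082
gripper_force: 0.0
```

Emit:
arm_command(steps=[[[0, 0, 0], [0, 0, 0], 85], [[0, 0, 0], [0, 0, -8], 85], [[0, 0, 0], [0, 0, -18], 85], [[0, 0, 0], [0, 0, -25], 85], [[0, 0, 0], [0, 0, -25], 85], [[0, 0, 0], [0, 0, -25], 85], [[0, 0, 0], [0, 0, -25], 85], [[0, 0, 0], [0, 0, -15], 85]])

```text
t: 10.15
ee_pos: [0.6238, -0.3001, 0.1779]
orientation: [1.0, 0.0, 0.002, 0.001]
contact_force: [0.8, 0.8, 0.2]
grip_width: 0.0851
gripper_force: 0.0
```

```bash
python3 - <<'E'
from h import *
o=get_obs();print(o["t"],o["ee_pos"],o["orientation"])
E
python3 m.py wrist
```

```text
10.15 [ 0.62375578 -0.30012201  0.17786381] [9.99995949e-01 4.61375035e-04 2.48281753e-03 1.31349903e-03]
wrist [ 0.7   -0.299  0.309]
orange TILE [269. 269.] [ 0.5534 -0.2895] yaw -0.154 sizes [0.0588 0.0604 0.0471] jar [ 0.6215 -0.3001]
orange [279. 217.] dab [ 0.6218 -0.299   0.078 ] spans [0.0349 0.0354]
orange [269. 178.] dab [ 0.6504 -0.2916  0.078 ] spans [0.025  0.0387]
orange TILE [284.  12.] [ 0.7686 -0.2976] yaw -0.144 sizes [0.0086 0.0435 0.0157] jar [ 0.8369 -0.3075]
yellow [ 11. 280.] dab [ 0.569  -0.0867  0.078 ] spans [0.0142 0.0276]
blue TILE [108. 268.] [ 0.5537 -0.1386] yaw 0.183 sizes [0.0564 0.0584 0.0453] jar [ 0.6215 -0.126 ]
```

Emit:
arm_command(steps=[[[0, 0, 0], [-14, -15, 0], 85], [[0, 0, 0], [-28, -31, 8], 85], [[0, 0, 0], [-32, -36, 10], 85], [[0, 0, 0], [-32, -36, 10], 85], [[0, 0, 0], [-32, -36, 10], 85], [[0, 0, 0], [-32, -36, 10], 85], [[0, 0, 0], [-21, -22, 8], 85], [[0, 0, 0], [-8, -8, 4], 85]])

```text
t: 11.0
ee_pos: [0.4195, -0.0774, 0.1114]
orientation: [1.0, 0.001, -0.002, -0.001]
contact_force: [0.2, 0.3, 0.2]
grip_width: 0.0848
gripper_force: 0.0
```

```bash
python3 - <<'E'
from h import *
capture("top");capture("top");o=get_obs();print(o["t"],o["ee_pos"],o["orientation"])
E
python3 m.py wrist
```

```text
11.1 [ 0.42163859 -0.07864481  0.11235869] [ 9.99998963e-01  1.26631899e-03 -6.77544739e-04 -1.05030477e-04]
wrist [ 0.499 -0.078  0.243]
orange [554.  45.] dab [ 0.526  -0.2042  0.078 ] spans [0.0099 0.0071]
yellow [283. 246.] dab [ 0.4254 -0.0797  0.078 ] spans [0.0358 0.0357]
yellow [269. 193.] dab [ 0.4543 -0.0721  0.078 ] spans [0.0248 0.0374]
yellow TILE [179.  31.] [ 0.5382 -0.0185] yaw -0.012 sizes [0.0582 0.0553 0.0274] jar [ 0.6072 -0.0194]
blue TILE [384.  26.] [ 0.5423 -0.1393] yaw 0.103 sizes [0.0583 0.0525 0.0209] jar [ 0.6109 -0.1322]
```

Emit:
arm_command(steps=[[[0, 0, 0], [1.5, 0.8, 6], 85], [[0, 0, 0], [0, 0, 15], 85], [[0, 0, 0], [0, 0, 18], 85], [[0, 0, 0], [0, 0, 17], 85], [[0, 0, 0], [0, 0, 13], 85], [[0, 0, 0], [0, 0, 8], 85], [[0, 0, 0], [0, 0, 3], 85], [[0, 0, 0], [0, 0, 0], 85]])

```text
t: 11.95
ee_pos: [0.4251, -0.0808, 0.0329]
orientation: [1.0, 0.0, -0.0, -0.0]
contact_force: [-0.9, -0.4, 0.4]
grip_width: 0.085
gripper_force: 0.0
```

Emit:
arm_command(steps=[[[0, 0, 0], [0, 0, 0], 75], [[0, 0, 0], [0, 0, 0], 64], [[0, 0, 0], [0, 0, 0], 57], [[0, 0, 0], [0, 0, 0], 53], [[0, 0, 0], [0, 0, 0], 49], [[0, 0, 0], [0, 0, 0], 44], [[0, 0, 0], [0, 0, 0], 44], [[0, 0, 0], [0, 0, 0], 44]])

```text
t: 12.75
ee_pos: [0.425, -0.0801, 0.0338]
orientation: [1.0, 0.0, 0.0, -0.0]
contact_force: [-0.5, 1.8, 5.6]
grip_width: 0.0507
gripper_force: 30.9
```

Emit:
arm_command(steps=[[[0, 0, 0], [0, 0, -5], 44], [[0, 0, 0], [0, 0, -12], 44], [[0, 0, 0], [0, 0, -20], 44], [[0, 0, 0], [0, 0, -23], 44], [[0, 0, 0], [0, 0, -20], 44], [[0, 0, 0], [10, -3.6, -10], 44], [[0, 0, 0], [25, -8, 0], 44], [[0, 0, 0], [30, -10, 0], 44]])

```text
t: 13.55
ee_pos: [0.4904, -0.0585, 0.1237]
orientation: [1.0, -0.0, 0.001, 0.0]
contact_force: [-0.2, 0.1, -2.5]
grip_width: 0.0511
gripper_force: 31.9
```

Emit:
arm_command(steps=[[[0, 0, 0], [30, -10, 0], 44], [[0, 0, 0], [30, -10, 0], 44], [[0, 0, 0], [30, -10, 0], 44], [[0, 0, 0], [20, -6, 0], 44], [[0, 0, 0], [12, -4, 0], 44], [[0, 0, 0], [3, -1, 0], 44], [[0, 0, 0], [0, 0, 0], 44], [[0, 0, 0], [0, 0, 0], 44]])

```text
t: 14.35
ee_pos: [0.6133, -0.0178, 0.1226]
orientation: [1.0, 0.0, -0.001, 0.0]
contact_force: [-0.9, -0.3, -2.7]
grip_width: 0.051
gripper_force: 31.9
```

Down from 0.1226 to 0.0338 is 88.8 mm, plus 1.5 mm in x.

Emit:
arm_command(steps=[[[0, 0, 0], [1.5, -0.4, 5], 44], [[0, 0, 0], [0, 0, 15], 44], [[0, 0, 0], [0, 0, 20], 44], [[0, 0, 0], [0, 0, 19], 44], [[0, 0, 0], [0, 0, 15], 44], [[0, 0, 0], [0, 0, 9], 44], [[0, 0, 0], [0, 0, 3], 44], [[0, 0, 0], [0, 0, 0], 44]])

```text
t: 15.15
ee_pos: [0.6158, -0.0172, 0.0367]
orientation: [1.0, 0.0, -0.0, -0.0]
contact_force: [-0.8, -0.3, -2.4]
grip_width: 0.0513
gripper_force: 31.9
```

Emit:
arm_command(steps=[[[0, 0, 0], [0, 0, 0], 44], [[0, 0, 0], [0, 0, 0.7], 44], [[0, 0, 0], [0, 0, 0.7], 44], [[0, 0, 0], [0, 0, 0.7], 44], [[0, 0, 0], [0, 0, 0.6], 44], [[0, 0, 0], [0, 0, 0], 44], [[0, 0, 0], [0, 0, 0], 44], [[0, 0, 0], [0, 0, 0], 44]])

```text
t: 15.95
ee_pos: [0.616, -0.0172, 0.0344]
orientation: [1.0, 0.0, -0.0, -0.0]
contact_force: [0.2, -0.5, -2.7]
grip_width: 0.051
gripper_force: 31.9
```

Emit:
arm_command(steps=[[[0, 0, 0], [0, 0, 0.5], 44], [[0, 0, 0], [0, 0, 0.5], 44], [[0, 0, 0], [0, 0, 0], 44], [[0, 0, 0], [0, 0, 0], 50], [[0, 0, 0], [0, 0, 0], 54], [[0, 0, 0], [0, 0, 0], 62], [[0, 0, 0], [0, 0, 0], 72], [[0, 0, 0], [0, 0, 0], 82]])

```text
t: 16.75
ee_pos: [0.6161, -0.0172, 0.0333]
orientation: [1.0, 0.0, 0.0, -0.0]
contact_force: [0.7, -0.5, -0.4]
grip_width: 0.0816
gripper_force: 0.0
```

Emit:
arm_command(steps=[[[0, 0, 0], [0, 0, 0], 85], [[0, 0, 0], [0, 0, -8], 85], [[0, 0, 0], [0, 0, -18], 85], [[0, 0, 0], [0, 0, -25], 85], [[0, 0, 0], [0, 0, -25], 85], [[0, 0, 0], [0, 0, -25], 85], [[0, 0, 0], [0, 0, -25], 85], [[0, 0, 0], [0, 0, -15], 85]])

```text
t: 17.55
ee_pos: [0.6173, -0.0172, 0.1776]
orientation: [1.0, 0.0, 0.002, 0.0]
contact_force: [0.5, 0.1, 0.9]
grip_width: 0.0853
gripper_force: 0.0
```

```bash
python3 - <<'E'
from h import *
capture("top");capture("top");o=get_obs();print(o["t"],o["ee_pos"],o["orientation"])
E
python3 m.py wrist
```

```text
17.65 [ 0.61809702 -0.01728633  0.17790053] [9.99995289e-01 4.47578295e-04 3.02972758e-03 2.07298474e-04]
wrist [ 0.694 -0.017  0.309]
orange [542. 264.] dab [ 0.5781 -0.2203  0.078 ] spans [0.0276 0.0408]
orange TILE [554. 190.] [ 0.6242 -0.2601] yaw -0.054 sizes [0.0205 0.0141 0.0363] jar [ 0.6931 -0.2638]
yellow [280. 270.] dab [ 0.574  -0.0167  0.078 ] spans [0.0203 0.0519]
yellow [281. 218.] dab [ 0.6157 -0.0169  0.078 ] spans [0.0357 0.0354]
yellow [269. 179.] dab [ 0.6442 -0.0089  0.078 ] spans [0.0243 0.0289]
blue TILE [ 90. 325.] [0.4836 0.176 ] yaw -0.072 sizes [0.0197 0.0156 0.0647] jar [0.5524 0.1711]
blue TILE [417. 261.] [ 0.5555 -0.1406] yaw 0.153 sizes [0.0568 0.062  0.0455] jar [ 0.6237 -0.1301]
```

Emit:
arm_command(steps=[[[0, 0, 0], [-6, -18, -8], 85], [[0, 0, 0], [-14, -40, -12], 85], [[0, 0, 0], [-15, -42, -14], 85], [[0, 0, 0], [-15, -42, -14], 85], [[0, 0, 0], [-15, -42, -14], 85], [[0, 0, 0], [-15, -42, -12], 85], [[0, 0, 0], [-12, -30, -8], 85], [[0, 0, 0], [-5, -11, 0], 85]])

```text
t: 18.5
ee_pos: [0.5168, 0.2532, 0.2565]
orientation: [1.0, 0.002, -0.0, -0.001]
contact_force: [0.3, 0.0, -0.5]
grip_width: 0.0847
gripper_force: 0.0
```

```bash
python3 - <<'E'
from h import *
capture("top");capture("top");capture("top");s=shot("wrist","w4.png");o=get_obs();print(o["t"],o["ee_pos"],o["orientation"])
E
python3 m.py wrist
```

```text
18.7 [0.51806744 0.24913724 0.25487944] [ 9.99998798e-01  7.56470785e-04 -1.06241044e-03  8.37975519e-04]
wrist [0.595 0.25  0.386]
yellow [524. 152.] dab [0.5532 0.0233 0.078 ] spans [0.0342 0.0699]
yellow [525.  85.] dab [0.6121 0.0346 0.078 ] spans [0.0449 0.0523]
blue [355. 246.] dab [0.4584 0.1761 0.078 ] spans [0.0334 0.0334]
blue [336. 215.] dab [0.4906 0.1962 0.078 ] spans [0.04   0.0426]
```

View pics/w4.png

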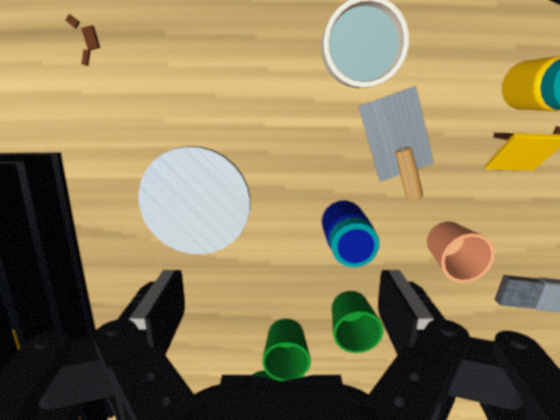

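The wrist view shows the wheel top centred near (195,200), the crock rim near (365,42), the blue jar lid at (357,245) and the cup rim near (467,257). The green look-alike cups are at (357,330) and (287,357).

```bash
cat >> h.py <<'E'
from scipy.optimize import least_squares
def rim(s,mask,near,z,r,half=True):
    """centre, fitted radius of a rim of radius ~r at height z, from the contour nearest pixel `near`"""
    cs=[c for c in cv2.findContours(mask,cv2.RETR_EXTERNAL,cv2.CHAIN_APPROX_NONE)[0] if cv2.contourArea(c)>200]
    c=min(cs,key=lambda c:-cv2.pointPolygonTest(c,tuple(map(float,near)),True))
    P=cast(s,c[:,0],z)[:,:2]; o=P.mean(0); n=s[4][:2]
    for _ in range(6):
        d=P-o; Q=P[d@((o-n)/np.linalg.norm(o-n))>0] if half else P
        f=least_squares(lambda v:np.linalg.norm(Q-v[:2],axis=1)-v[2],[*o,r],loss="soft_l1",f_scale=.001); o=f.x[:2]
    return f.x.round(4),np.sqrt(np.mean(f.fun**2)).round(4),len(Q)
def hsv(s): return cv2.cvtColor(s[0],cv2.COLOR_BGR2HSV)
E
python3 - <<'E'
from h import *
s=shot("wrist");h=hsv(s)
for p in[(195,200),(385,20),(365,42),(467,257),(100,100),(440,240),(330,45)]:print(p,h[p[1],p[0]])
w=cv2.inRange(h,(0,0,120),(180,70,255))
pale=cv2.morphologyEx(w,cv2.MORPH_OPEN,np.ones((3,3)))
print("wheel",rim(s,pale,(195,200),.04,.06,False),rim(s,pale,(195,200),.04,.06))
print("crock",rim(s,pale,(365,42),.045,.04),rim(s,pale,(365,42),.045,.04,False))
cup=cv2.inRange(h,(3,70,60),(13,165,255))
print("cup",rim(s,cup,(467,257),.056,.03))
E
```

```text
(195, 200) [ 99  16 221]
(385, 20) [ 93  46 187]
(365, 42) [ 92  44 192]
(467, 257) [ 10 140 197]
(100, 100) [ 20 114 211]
(440, 240) [  9 144 163]
(330, 45) [ 91  43 195]
wheel (array([0.491 , 0.343 , 0.0598]), np.float64(0.0004), 311) (array([0.4906, 0.3433, 0.0596]), np.float64(0.0004), 151)
crock (array([0.6475, 0.1705, 0.038 ]), np.float64(0.0009), 123) (array([0.6469, 0.1729, 0.0397]), np.float64(0.0011), 254)
cup (array([0.4332, 0.0459, 0.0274]), np.float64(0.0007), 78)
```

Emit:
arm_command(steps=[[[0, 0, 0], [-5, 6, 10], 85], [[0, 0, 0], [-11, 13, 22], 85], [[0, 0, 0], [-14, 17, 30], 85], [[0, 0, 0], [-13, 16, 30], 85], [[0, 0, 0], [-9, 12, 25], 85], [[0, 0, 0], [-5, 7, 15], 85], [[0, 0, 0], [-2, 3, 8], 85], [[0, 0, 0], [0, 0, 0], 85]])

```text
t: 19.6
ee_pos: [0.4585, 0.1742, 0.1147]
orientation: [1.0, -0.0, -0.002, 0.001]
contact_force: [-0.5, 0.2, 0.3]
grip_width: 0.0849
gripper_force: 0.0
```

```bash
python3 - <<'E'
from h import *
capture("top");capture("top");o=get_obs();print(o["t"],o["ee_pos"],o["orientation"])
E
python3 m.py wrist
```

```text
19.7 [0.46067736 0.175575   0.11696018] [ 9.99999820e-01  1.53952440e-05  5.60035005e-04 -2.13174954e-04]
wrist [0.538 0.176 0.248]
yellow [541. 104.] dab [0.5381 0.0474 0.078 ] spans [0.0324 0.0283]
yellow TILE [549.  10.] [0.5952 0.0127] yaw -0.078 sizes [ 0.0121  0.0139 -0.002 ] jar [0.664  0.0073]
blue [280. 253.] dab [0.4585 0.1761 0.078 ] spans [0.0354 0.0347]
blue [278. 196.] dab [0.4909 0.1771 0.078 ] spans [0.0257 0.04  ]
```

Emit:
arm_command(steps=[[[0, 0, 0], [-2, -0.5, 6], 85], [[0, 0, 0], [0, 0, 16], 85], [[0, 0, 0], [0, 0, 19], 85], [[0, 0, 0], [0, 0, 18], 85], [[0, 0, 0], [0, 0, 14], 85], [[0, 0, 0], [0, 0, 8], 85], [[0, 0, 0], [0, 0, 3], 85], [[0, 0, 0], [0, 0, 0], 85]])

```text
t: 20.55
ee_pos: [0.4579, 0.1763, 0.0323]
orientation: [1.0, 0.001, -0.0, 0.0]
contact_force: [0.5, 0.2, 0.1]
grip_width: 0.085
gripper_force: 0.0
```

Emit:
arm_command(steps=[[[0, 0, 0], [0, 0, 0], 75], [[0, 0, 0], [0, 0, 0], 64], [[0, 0, 0], [0, 0, 0], 57], [[0, 0, 0], [0, 0, 0], 53], [[0, 0, 0], [0, 0, 0], 49], [[0, 0, 0], [0, 0, 0], 44], [[0, 0, 0], [0, 0, 0], 44], [[0, 0, 0], [0, 0, 0], 44]])

```text
t: 21.35
ee_pos: [0.4583, 0.1762, 0.033]
orientation: [1.0, 0.0, 0.0, -0.0]
contact_force: [-1.8, -1.5, 6.3]
grip_width: 0.0508
gripper_force: 32.3
```

Emit:
arm_command(steps=[[[0, 0, 0], [0, 0, -5], 44], [[0, 0, 0], [0, 0, -12], 44], [[0, 0, 0], [0, 0, -22], 44], [[0, 0, 0], [0, 0, -28], 44], [[0, 0, 0], [0, 0, -28], 44], [[0, 0, 0], [0, 0, -20], 44], [[0, 0, 0], [0, 0, -5], 44], [[0, 0, 0], [8, 15, 0], 44]])

```text
t: 22.15
ee_pos: [0.4658, 0.1623, 0.1536]
orientation: [1.0, 0.001, 0.001, -0.001]
contact_force: [0.2, -0.2, -2.4]
grip_width: 0.0507
gripper_force: 32.0
```

Emit:
arm_command(steps=[[[0, 0, 0], [16, 30, 0], 44], [[0, 0, 0], [19, 36, 0], 44], [[0, 0, 0], [19, 36, 0], 44], [[0, 0, 0], [19, 36, 0], 44], [[0, 0, 0], [19, 36, 0], 44], [[0, 0, 0], [19, 36, 0], 44], [[0, 0, 0], [19, 36, 0], 44], [[0, 0, 0], [14, 26, 0], 44]])

```text
t: 22.95
ee_pos: [0.6101, -0.1129, 0.151]
orientation: [1.0, -0.0, -0.001, -0.0]
contact_force: [-0.0, -0.6, -1.0]
grip_width: 0.0506
gripper_force: 32.0
```

Emit:
arm_command(steps=[[[0, 0, 0], [8, 12, 0], 44], [[0, 0, 0], [3.7, 5, 0], 44], [[0, 0, 0], [0, 0, 0], 44], [[0, 0, 0], [0, 0, 0], 44], [[0, 0, 0], [0, 0, 0], 44], [[0, 0, 0], [0, 0, 0], 44], [[0, 0, 0], [0, 0, 0], 44], [[0, 0, 0], [0, 0, 0], 44]])

```text
t: 23.75
ee_pos: [0.6218, -0.1272, 0.1526]
orientation: [1.0, 0.001, 0.0, 0.0]
contact_force: [0.5, 0.1, -2.4]
grip_width: 0.0506
gripper_force: 32.1
```

```bash
sed -i 's/.4<g\[0\]/.4<g[0]<.62 and -.35<g[1]<.05/' m.py; python3 m.py wrist scene | grep -E "blue|wrist|scene"
```

```text
wrist [ 0.699 -0.127  0.284]
blue [281. 348.] dab [ 0.5263 -0.1272  0.078 ] spans [0.0632 0.0855]
blue [280. 248.] dab [ 0.6062 -0.1264  0.078 ] spans [0.0705 0.0921]
scene [0.993 0.083 0.918]
blue [198. 247.] dab [ 0.6068 -0.1331  0.078 ] spans [0.044  0.0563]
blue [187. 230.] dab [ 0.5705 -0.1657  0.078 ] spans [0.0182 0.0339]
```

Emit:
arm_command(steps=[[[0, 0, 0], [0, 0.5, 8], 44], [[0, 0, 0], [0, 0, 20], 44], [[0, 0, 0], [0, 0, 25], 44], [[0, 0, 0], [0, 0, 25], 44], [[0, 0, 0], [0, 0, 20], 44], [[0, 0, 0], [0, 0, 13], 44], [[0, 0, 0], [0, 0, 5], 44], [[0, 0, 0], [0, 0, 0], 44]])

```text
t: 24.65
ee_pos: [0.6214, -0.1281, 0.0356]
orientation: [1.0, 0.0, -0.001, -0.0]
contact_force: [-0.2, 0.7, -1.5]
grip_width: 0.0508
gripper_force: 32.0
```

Emit:
arm_command(steps=[[[0, 0, 0], [0, 0, 0], 44], [[0, 0, 0], [0, 0, 0.7], 44], [[0, 0, 0], [0, 0, 0.7], 44], [[0, 0, 0], [0, 0, 0.7], 44], [[0, 0, 0], [0, 0, 0.6], 44], [[0, 0, 0], [0, 0, 0], 44], [[0, 0, 0], [0, 0, 0], 44], [[0, 0, 0], [0, 0, 0], 44]])

```text
t: 25.45
ee_pos: [0.6218, -0.1281, 0.0336]
orientation: [1.0, 0.0, -0.0, -0.0]
contact_force: [0.4, 0.3, -2.3]
grip_width: 0.0506
gripper_force: 32.1
```

Emit:
arm_command(steps=[[[0, 0, 0], [0, 0, 0.5], 44], [[0, 0, 0], [0, 0, 0.4], 44], [[0, 0, 0], [0, 0, 0], 44], [[0, 0, 0], [0, 0, 0], 50], [[0, 0, 0], [0, 0, 0], 54], [[0, 0, 0], [0, 0, 0], 62], [[0, 0, 0], [0, 0, 0], 72], [[0, 0, 0], [0, 0, 0], 82]])

```text
t: 26.25
ee_pos: [0.622, -0.1282, 0.0329]
orientation: [1.0, 0.0, 0.0, 0.0]
contact_force: [0.0, 0.1, 0.7]
grip_width: 0.0821
gripper_force: 0.0
```

Emit:
arm_command(steps=[[[0, 0, 0], [0, 0, 0], 85], [[0, 0, 0], [0, 0, -8], 85], [[0, 0, 0], [0, 0, -18], 85], [[0, 0, 0], [0, 0, -25], 85], [[0, 0, 0], [0, 0, -30], 85], [[0, 0, 0], [0, 0, -40], 85], [[0, 0, 0], [0, 0, -25], 85], [[0, 0, 0], [0, 0, -10], 85]])

```text
t: 27.05
ee_pos: [0.624, -0.1287, 0.1936]
orientation: [1.0, 0.0, 0.003, 0.001]
contact_force: [0.3, 0.2, 0.1]
grip_width: 0.085
gripper_force: 0.0
```

```bash
python3 - <<'E'
from h import *
capture("top");capture("top");shot("wrist","w5.png");o=get_obs();print(o["t"],o["ee_pos"],o["orientation"])
E
python3 m.py wrist
```

```text
27.2 [ 0.62186402 -0.12819178  0.18900438] [9.99999836e-01 4.17445706e-04 3.79859168e-04 9.55022008e-05]
wrist [ 0.699 -0.128  0.32 ]
orange TILE [447. 260.] [ 0.5542 -0.2885] yaw -0.157 sizes [0.0636 0.0649 0.0463] jar [ 0.6223 -0.2992]
orange [503. 209.] dab [ 0.6223 -0.2978  0.078 ] spans [0.0354 0.0359]
orange [455. 185.] dab [ 0.641  -0.2567  0.078 ] spans [0.0495 0.0514]
orange [493.  20.] dab [ 0.7524 -0.2674  0.078 ] spans [0.026  0.0795]
yellow TILE [163. 265.] [ 0.5475 -0.0151] yaw -0.026 sizes [0.0602 0.0607 0.0457] jar [ 0.6165 -0.0169]
yellow [136. 217.] dab [ 0.6156 -0.0177  0.078 ] spans [0.0354 0.0358]
yellow [154. 182.] dab [ 0.6422 -0.0347  0.078 ] spans [0.0197 0.0327]
blue [293. 260.] dab [ 0.5799 -0.1379  0.078 ] spans [0.027  0.0498]
blue [281. 209.] dab [ 0.6216 -0.1279  0.078 ] spans [0.0338 0.0345]
blue [280. 170.] dab [ 0.6513 -0.1272  0.078 ] spans [0.0192 0.0381]
```

View pics/w5.png

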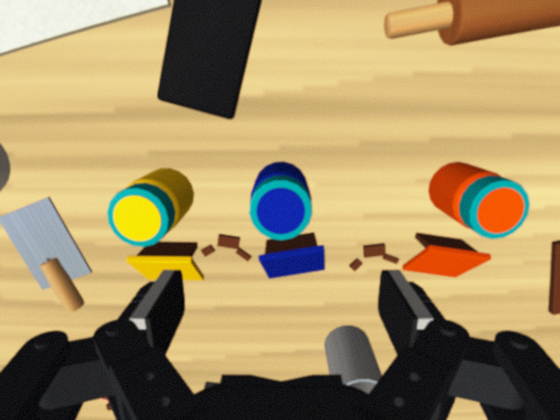

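All three jars stand upright behind their own tiles, lids at (140,217), (281,209) and (500,209). They are within about 2 mm of the targets. Now the cup.

Emit:
arm_command(steps=[[[0, 0, 0], [-14, -13, 0], 85], [[0, 0, 0], [-28, -26, 6], 85], [[0, 0, 0], [-32, -29, 9], 85], [[0, 0, 0], [-32, -29, 9], 85], [[0, 0, 0], [-32, -29, 9], 85], [[0, 0, 0], [-28, -26, 9], 85], [[0, 0, 0], [-17, -16, 6], 85], [[0, 0, 0], [-6, -6, 2], 85]])

```text
t: 28.05
ee_pos: [0.4283, 0.0467, 0.1355]
orientation: [1.0, 0.001, -0.003, 0.0]
contact_force: [0.9, 0.5, 0.3]
grip_width: 0.085
gripper_force: 0.0
```

```bash
cat > c.py <<'E'
from h import *
capture("top");capture("top");capture("top");o=get_obs();print(o["t"],o["ee_pos"].round(4),o["orientation"].round(4))
s=shot("wrist");h=hsv(s)
cup=cv2.morphologyEx(cv2.inRange(h,(3,100,50),(13,175,255)),cv2.MORPH_OPEN,np.ones((3,3)))
cs=[c for c in cv2.findContours(cup,cv2.RETR_EXTERNAL,cv2.CHAIN_APPROX_NONE)[0] if cv2.contourArea(c)>1000]
for c in cs:
    z=cen(c); print(z.round(),"r .03:",rim(s,cup,z,.056,.03),"all",rim(s,cup,z,.056,.03,False))
cv2.imwrite("pics/cupm.png",np.hstack([s[0],cv2.merge([cup]*3)])[::2,::2])
E
python3 c.py
```

```text
28.2 [0.4325 0.0456 0.138 ] [ 1.e+00  9.e-04 -6.e-04  2.e-04]
[279. 228.] r .03: (array([0.4329, 0.0465, 0.0265]), np.float64(0.0003), 111) all (array([0.4316, 0.0462, 0.0256]), np.float64(0.0074), 336)
```

View pics/cupm.png

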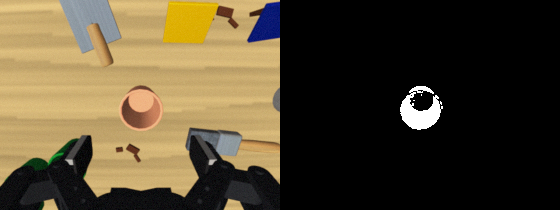

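The cup's rim stands centred between the open fingers at full-size pixel (280,217), clear of the scraper to the right.

Emit:
arm_command(steps=[[[0, 0, 0], [0, -0.8, 8], 85], [[0, 0, 0], [0, 0, 20], 85], [[0, 0, 0], [0, 0, 24], 85], [[0, 0, 0], [0, 0, 23], 85], [[0, 0, 0], [0, 0, 18], 85], [[0, 0, 0], [0, 0, 11], 85], [[0, 0, 0], [0, 0, 4], 85], [[0, 0, 0], [0, 0, 0], 85]])

```text
t: 29.05
ee_pos: [0.4328, 0.0462, 0.0304]
orientation: [1.0, 0.0, -0.0, 0.0]
contact_force: [0.2, 0.0, -0.3]
grip_width: 0.085
gripper_force: 0.0
```

Emit:
arm_command(steps=[[[0, 0, 0], [0, 0, 0], 78], [[0, 0, 0], [0, 0, 0], 68], [[0, 0, 0], [0, 0, 0], 62], [[0, 0, 0], [0, 0, 0], 58], [[0, 0, 0], [0, 0, 0], 54], [[0, 0, 0], [0, 0, 0], 48], [[0, 0, 0], [0, 0, 0], 48], [[0, 0, 0], [0, 0, 0], 48]], squeeze=25)

```text
t: 29.85
ee_pos: [0.4337, 0.0464, 0.0321]
orientation: [1.0, 0.001, 0.001, 0.0]
contact_force: [-1.8, -1.2, 6.2]
grip_width: 0.0588
gripper_force: 25.7
```

Emit:
arm_command(steps=[[[0, 0, 0], [0, 0, -4], 48], [[0, 0, 0], [0, 0, -10], 48], [[0, 0, 0], [0, 0, -16], 48], [[0, 0, 0], [0, 0, -20], 48], [[0, 0, 0], [0, 0, -18], 48], [[0, 0, 0], [0, 0, -10], 48], [[0, 0, 0], [0, 0, -4], 48], [[0, 0, 0], [0, 0, 0], 48]])

```text
t: 30.65
ee_pos: [0.4329, 0.0465, 0.1132]
orientation: [1.0, 0.0, 0.001, -0.0]
contact_force: [-1.0, -0.2, -2.0]
grip_width: 0.0583
gripper_force: 27.2
```

```bash
python3 - <<'E'
from h import *
s=shot("scene");w=shot("wrist");o=get_obs();print(o["t"],o["ee_pos"],o["grip_width"],o["contact_force"])
cv2.imwrite("pics/lift.png",np.hstack([cv2.resize(s[0][140:280,200:400],(400,280)),cv2.resize(w[0],(373,280))]))
E
```

```text
30.75 [0.43197744 0.04645378 0.11208284] 0.058836520397708425 [-0.1330749  -0.96364734 -1.74562737]
```

View pics/lift.png

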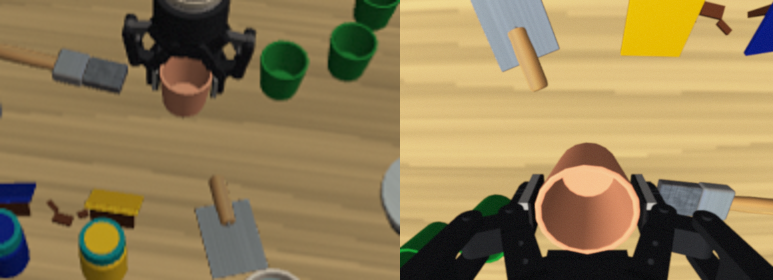

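The cup is held upright near its rim in both views, well off the table.

Emit:
arm_command(steps=[[[0, 0, 0], [4, -18, 0], 48], [[0, 0, 0], [7, -36, 0], 48], [[0, 0, 0], [8, -40, 0], 48], [[0, 0, 0], [8, -40, 0], 48], [[0, 0, 0], [8, -40, 0], 48], [[0, 0, 0], [8, -40, 0], 48], [[0, 0, 0], [8, -36, 0], 48], [[0, 0, 0], [5, -28, 0], 48]])

```text
t: 31.55
ee_pos: [0.488, 0.3264, 0.1112]
orientation: [1.0, 0.001, -0.001, 0.0]
contact_force: [0.2, -0.3, -0.9]
grip_width: 0.0583
gripper_force: 27.4
```

Emit:
arm_command(steps=[[[0, 0, 0], [3, -14, 0], 48], [[0, 0, 0], [0.3, -4.6, 0], 48], [[0, 0, 0], [0, 0, 0], 48], [[0, 0, 0], [0, 0, 0], 48], [[0, 0, 0], [0, 0, 0], 48], [[0, 0, 0], [0, 0, 0], 48], [[0, 0, 0], [0, 0, 0], 48], [[0, 0, 0], [0, 0, 0], 48]])

```text
t: 32.35
ee_pos: [0.4918, 0.3427, 0.113]
orientation: [1.0, 0.0, 0.0, -0.0]
contact_force: [-0.9, -0.6, -1.1]
grip_width: 0.0584
gripper_force: 27.4
```

Emit:
arm_command(steps=[[[0, 0, 0], [-0.5, -0.4, 4], 48], [[0, 0, 0], [0, 0, 8], 48], [[0, 0, 0], [0, 0, 10], 48], [[0, 0, 0], [0, 0, 8], 48], [[0, 0, 0], [0, 0, 4], 48], [[0, 0, 0], [0, 0, 2], 48], [[0, 0, 0], [0, 0, 1], 48], [[0, 0, 0], [0, 0, 0], 48]])

```text
t: 33.15
ee_pos: [0.4913, 0.3436, 0.0758]
orientation: [1.0, 0.0, 0.0, -0.0]
contact_force: [0.8, 0.3, -2.2]
grip_width: 0.0585
gripper_force: 27.4
```

Emit:
arm_command(steps=[[[0, 0, 0], [0, 0, 0], 48], [[0, 0, 0], [0, 0, 0.7], 48], [[0, 0, 0], [0, 0, 0.7], 48], [[0, 0, 0], [0, 0, 0.7], 48], [[0, 0, 0], [0, 0, 0.7], 48], [[0, 0, 0], [0, 0, 0], 48], [[0, 0, 0], [0, 0, 0], 48], [[0, 0, 0], [0, 0, 0], 48]])

```text
t: 33.95
ee_pos: [0.4912, 0.3435, 0.073]
orientation: [1.0, 0.0, -0.0, -0.0]
contact_force: [0.5, 0.4, -1.1]
grip_width: 0.0586
gripper_force: 27.4
```

Emit:
arm_command(steps=[[[0, 0, 0], [0, 0, 0.5], 48], [[0, 0, 0], [0, 0, 0.5], 48], [[0, 0, 0], [0, 0, 0.3], 48], [[0, 0, 0], [0, 0, 0], 48], [[0, 0, 0], [0, 0, 0], 48], [[0, 0, 0], [0, 0, 0], 48], [[0, 0, 0], [0, 0, 0], 48], [[0, 0, 0], [0, 0, 0], 48]])

```text
t: 34.75
ee_pos: [0.4914, 0.3436, 0.0721]
orientation: [1.0, 0.0, 0.0, -0.0]
contact_force: [-0.7, -2.0, 6.1]
grip_width: 0.0584
gripper_force: 27.6
```

Emit:
arm_command(steps=[[[0, 0, 0], [0, 0, 0], 56], [[0, 0, 0], [0, 0, 0], 60], [[0, 0, 0], [0, 0, 0], 64], [[0, 0, 0], [0, 0, 0], 70], [[0, 0, 0], [0, 0, 0], 78], [[0, 0, 0], [0, 0, 0], 85], [[0, 0, 0], [0, 0, 0], 85], [[0, 0, 0], [0, 0, -5], 85]])

```text
t: 35.55
ee_pos: [0.4906, 0.3431, 0.076]
orientation: [1.0, 0.0, -0.001, 0.0]
contact_force: [-0.0, -0.2, 0.8]
grip_width: 0.0849
gripper_force: 0.0
```

Emit:
arm_command(steps=[[[0, 0, 0], [0, 0, -12], 85], [[0, 0, 0], [0, 0, -20], 85], [[0, 0, 0], [0, 0, -25], 85], [[0, 0, 0], [0, 0, -25], 85], [[0, 0, 0], [0, 0, -25], 85], [[0, 0, 0], [0, 0, -15], 85], [[0, 0, 0], [0, 0, -5], 85], [[0, 0, 0], [0, 0, 0], 85]])

```text
t: 36.35
ee_pos: [0.4916, 0.3438, 0.2047]
orientation: [1.0, 0.0, 0.001, -0.0]
contact_force: [-0.7, 0.3, 0.2]
grip_width: 0.0846
gripper_force: 0.0
```

```bash
python3 - <<'E'
from h import *
capture("top");capture("top");o=get_obs();print(o["t"],o["ee_pos"].round(4))
s=shot("wrist","w6.png");h=hsv(s)
pale=cv2.morphologyEx(cv2.inRange(h,(0,0,120),(180,70,255)),cv2.MORPH_OPEN,np.ones((3,3)))
cup=cv2.inRange(h,(3,100,50),(13,175,255))
c=max(cv2.findContours(cup,cv2.RETR_EXTERNAL,cv2.CHAIN_APPROX_NONE)[0],key=cv2.contourArea);z=cen(c);print(z)
print("cup",rim(s,cup,z,.096,.03)); z2=z-[0,0]
print("wheel",rim(s,pale|cup,z,.04,.06,False),"half",rim(s,pale|cup,z,.04,.06))
E
```

```text
36.45 [0.4905 0.3431 0.2024]
[278.52077807 217.78664218]
cup (array([0.4905, 0.3443, 0.026 ]), np.float64(0.0003), 79)
wheel (array([0.4907, 0.3436, 0.0596]), np.float64(0.0003), 373) half (array([0.4906, 0.3436, 0.0596]), np.float64(0.0003), 178)
```

View pics/w6.png

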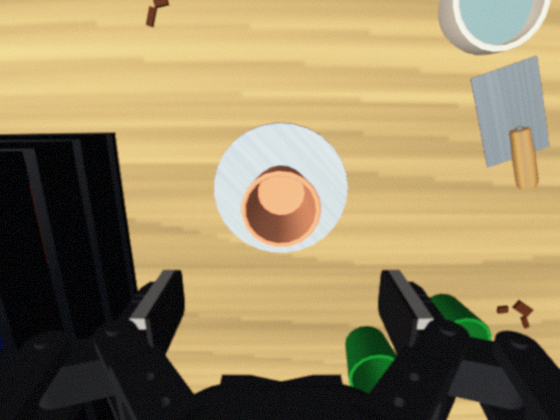

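The cup stands upright on the wheel: inner rim at (281,210), wheel disc around (281,188), centred to within 1 mm. Now the tin.

Emit:
arm_command(steps=[[[0, 0, 0], [-4, 15, 0], 85], [[0, 0, 0], [-4, 35, 0], 85], [[0, 0, 0], [-4, 45, 0], 85], [[0, 0, 0], [-4, 45, 0], 85], [[0, 0, 0], [-4, 45, 0], 85], [[0, 0, 0], [-4, 45, 0], 85], [[0, 0, 0], [-4, 45, 0], 85], [[0, 0, 0], [-4, 45, 0], 85]])

```text
t: 37.3
ee_pos: [0.4576, 0.0213, 0.2027]
orientation: [1.0, 0.001, -0.001, 0.0]
contact_force: [1.3, -0.7, 0.2]
grip_width: 0.0851
gripper_force: 0.0
```

Emit:
arm_command(steps=[[[0, 0, 0], [-5, 45, 8], 85], [[0, 0, 0], [-5, 45, 8], 85], [[0, 0, 0], [-5, 45, 8], 85], [[0, 0, 0], [-5, 40, 8], 85], [[0, 0, 0], [-4, 25, 8], 85], [[0, 0, 0], [-2.5, 13, 4], 85], [[0, 0, 0], [0, 5, 0], 85], [[0, 0, 0], [0, 0, 0], 85]])

```text
t: 38.1
ee_pos: [0.4328, -0.1944, 0.1595]
orientation: [1.0, 0.0, -0.0, -0.0]
contact_force: [0.1, 0.7, -0.6]
grip_width: 0.0848
gripper_force: 0.0
```

```bash
python3 - <<'E'
from h import *
capture("top");capture("top");o=get_obs();print(o["t"],o["ee_pos"].round(4))
s=shot("wrist","w7.png");h=hsv(s)
m=cv2.morphologyEx(cv2.inRange(h,(0,0,30),(180,90,255)),cv2.MORPH_OPEN,np.ones((3,3)))
m[265:]=0
for c in cv2.findContours(m,cv2.RETR_EXTERNAL,cv2.CHAIN_APPROX_NONE)[0]:
    if cv2.contourArea(c)>1000: z=cen(c);print(z.round(),cv2.boundingRect(c),rim(s,m,z,.08,.026))
E
```

```text
38.2 [ 0.4334 -0.1937  0.1599]
[153. 257.] (108, 246, 101, 19) (array([ 0.4073, -0.0783,  0.0053]), np.float64(0.0007), 27)
[295. 210.] (257, 161, 79, 94) (array([ 0.4366, -0.2035,  0.0257]), np.float64(0.0002), 107)
```

View pics/w7.png

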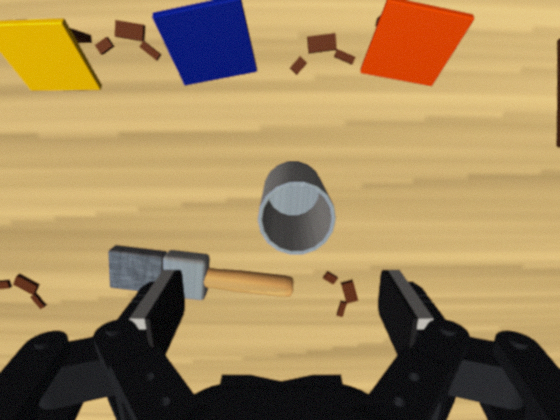

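The tin's rim is at (297,217) and nothing lies under the finger paths. The scraper is about 80 mm closer to the robot.

Emit:
arm_command(steps=[[[0, 0, 0], [3.2, 9.6, 4], 85], [[0, 0, 0], [0, 0, 14], 85], [[0, 0, 0], [0, 0, 26], 85], [[0, 0, 0], [0, 0, 28], 85], [[0, 0, 0], [0, 0, 26], 85], [[0, 0, 0], [0, 0, 16], 85], [[0, 0, 0], [0, 0, 8], 85], [[0, 0, 0], [0, 0, 2], 85]])

```text
t: 39.05
ee_pos: [0.4354, -0.2034, 0.034]
orientation: [1.0, 0.001, -0.001, -0.001]
contact_force: [0.8, -0.5, -0.8]
grip_width: 0.0851
gripper_force: 0.0
```

Emit:
arm_command(steps=[[[0, 0, 0], [0, 0, 0], 80], [[0, 0, 0], [0, 0, 0], 66], [[0, 0, 0], [0, 0, 0], 58], [[0, 0, 0], [0, 0, 0], 54], [[0, 0, 0], [0, 0, 0], 50], [[0, 0, 0], [0, 0, 0], 44], [[0, 0, 0], [0, 0, 0], 44], [[0, 0, 0], [0, 0, 0], 44]])

```text
t: 39.85
ee_pos: [0.4369, -0.2043, 0.0366]
orientation: [1.0, 0.0, 0.001, 0.0]
contact_force: [-1.5, 1.8, 6.2]
grip_width: 0.0505
gripper_force: 22.0
```

Emit:
arm_command(steps=[[[0, 0, 0], [0, 0, -4], 44], [[0, 0, 0], [0, 0, -12], 44], [[0, 0, 0], [0, 0, -22], 44], [[0, 0, 0], [0, 0, -26], 44], [[0, 0, 0], [0, 0, -24], 44], [[0, 0, 0], [0, 0, -16], 44], [[0, 0, 0], [0, 0, -6], 44], [[0, 0, 0], [4, -15, 0], 44]])

```text
t: 40.65
ee_pos: [0.441, -0.1904, 0.1473]
orientation: [1.0, -0.0, 0.001, 0.001]
contact_force: [0.5, -0.4, -1.6]
grip_width: 0.0507
gripper_force: 22.8
```

Emit:
arm_command(steps=[[[0, 0, 0], [10, -35, 0], 44], [[0, 0, 0], [13, -45, 0], 44], [[0, 0, 0], [13, -45, 0], 44], [[0, 0, 0], [13, -45, 0], 44], [[0, 0, 0], [13, -45, 0], 44], [[0, 0, 0], [13, -45, 0], 44], [[0, 0, 0], [13, -45, 0], 44], [[0, 0, 0], [13, -45, 0], 44]])

```text
t: 41.45
ee_pos: [0.5406, 0.1628, 0.1451]
orientation: [1.0, 0.001, -0.001, 0.0]
contact_force: [0.9, -0.3, -0.7]
grip_width: 0.0508
gripper_force: 22.8
```

Emit:
arm_command(steps=[[[0, 0, 0], [12, -42, 0], 44], [[0, 0, 0], [8, -30, 0], 44], [[0, 0, 0], [5, -17, 0], 44], [[0, 0, 0], [2, -6, 0], 44], [[0, 0, 0], [0, -2, 0], 44], [[0, 0, 0], [0, 0, 0], 44], [[0, 0, 0], [0, 0, 0], 44], [[0, 0, 0], [0, 0, 0], 44]])

```text
t: 42.25
ee_pos: [0.5679, 0.2567, 0.1458]
orientation: [1.0, -0.0, -0.0, 0.0]
contact_force: [0.0, -0.4, -1.6]
grip_width: 0.0509
gripper_force: 22.8
```

Emit:
arm_command(steps=[[[0, 0, 0], [1, -1, 8], 44], [[0, 0, 0], [0, 0, 18], 44], [[0, 0, 0], [0, 0, 24], 44], [[0, 0, 0], [0, 0, 23], 44], [[0, 0, 0], [0, 0, 18], 44], [[0, 0, 0], [0, 0, 10], 44], [[0, 0, 0], [0, 0, 4], 44], [[0, 0, 0], [0, 0, 0], 44]])

```text
t: 43.05
ee_pos: [0.5688, 0.2588, 0.0403]
orientation: [1.0, 0.0, -0.0, 0.0]
contact_force: [0.1, 0.3, -0.9]
grip_width: 0.0511
gripper_force: 22.8
```

Emit:
arm_command(steps=[[[0, 0, 0], [0, 0, 0], 44], [[0, 0, 0], [0, 0, 0.7], 44], [[0, 0, 0], [0, 0, 0.7], 44], [[0, 0, 0], [0, 0, 0.7], 44], [[0, 0, 0], [0, 0, 0.6], 44], [[0, 0, 0], [0, 0, 0], 44], [[0, 0, 0], [0, 0, 0], 44], [[0, 0, 0], [0, 0, 0], 44]])

```text
t: 43.85
ee_pos: [0.569, 0.259, 0.038]
orientation: [1.0, 0.0, -0.0, 0.0]
contact_force: [-0.2, -0.3, -0.6]
grip_width: 0.0511
gripper_force: 22.9
```

Emit:
arm_command(steps=[[[0, 0, 0], [0, 1, 0], 44], [[0, 0, 0], [0, 0, 0.5], 44], [[0, 0, 0], [0, 0, 0.5], 44], [[0, 0, 0], [0, 0, 0.5], 44], [[0, 0, 0], [0, 0, 0.3], 44], [[0, 0, 0], [0, 0, 0], 44], [[0, 0, 0], [0, 0, 0], 44], [[0, 0, 0], [0, 0, 0], 44]])

```text
t: 44.65
ee_pos: [0.569, 0.258, 0.0367]
orientation: [1.0, 0.0, 0.0, -0.0]
contact_force: [-2.6, -2.1, 5.9]
grip_width: 0.0505
gripper_force: 23.4
```

Emit:
arm_command(steps=[[[0, 0, 0], [0, 0, 0], 49], [[0, 0, 0], [0, 0, 0], 53], [[0, 0, 0], [0, 0, 0], 57], [[0, 0, 0], [0, 0, 0], 66], [[0, 0, 0], [0, 0, 0], 76], [[0, 0, 0], [0, 0, 0], 85], [[0, 0, 0], [0, 0, 0], 85], [[0, 0, 0], [0, 0, -5], 85]])

```text
t: 45.45
ee_pos: [0.5683, 0.2577, 0.0405]
orientation: [1.0, 0.0, -0.001, 0.0]
contact_force: [-0.4, -1.2, -0.0]
grip_width: 0.0853
gripper_force: 0.0
```

Emit:
arm_command(steps=[[[0, 0, 0], [0, 0, -12], 85], [[0, 0, 0], [0, 0, -20], 85], [[0, 0, 0], [0, 0, -30], 85], [[0, 0, 0], [0, 0, -40], 85], [[0, 0, 0], [0, 0, -40], 85], [[0, 0, 0], [0, 0, -30], 85], [[0, 0, 0], [0, 0, -15], 85], [[0, 0, 0], [0, 0, 0], 85]])

```text
t: 46.25
ee_pos: [0.5707, 0.2587, 0.2321]
orientation: [1.0, 0.0, 0.003, -0.001]
contact_force: [-0.1, 0.6, -0.4]
grip_width: 0.0846
gripper_force: 0.0
```

```bash
python3 - <<'E'
from h import *
t=shot("scene");capture("top");o=get_obs();print(o["t"],o["ee_pos"].round(4))
s=shot("wrist","w8.png");h=hsv(s)
pale=cv2.morphologyEx(cv2.inRange(h,(0,0,30),(180,75,255)),cv2.MORPH_OPEN,np.ones((3,3)))
cup=cv2.inRange(h,(3,80,50),(13,175,255));pale|=cup
for c in cv2.findContours(pale,cv2.RETR_EXTERNAL,cv2.CHAIN_APPROX_NONE)[0]:
    if cv2.contourArea(c)>800: z=cen(c);print(z.round(),cv2.boundingRect(c),[rim(s,pale,z,a,b) for a,b in((.08,.026),(.045,.04),(.04,.06))])
cv2.imwrite("pics/end.png",np.hstack([cv2.resize(t[0],(400,300)),cv2.resize(s[0],(400,300))]))
E
```

```text
46.35 [0.5684 0.2577 0.2273]
[484. 385.] (448, 360, 73, 49) [(array([ 0.3311, -0.0004,  0.0082]), np.float64(0.0009), 22), (array([ 0.2916, -0.0329,  0.0093]), np.float64(0.001), 22), (array([ 0.2859, -0.0376,  0.0094]), np.float64(0.001), 22)]
[ 94. 386.] (49, 359, 87, 61) [(array([ 1.863508e+02, -8.866150e+01,  2.600000e-02]), np.float64(nan), 0), (array([ 2.509003e+02, -1.196398e+02,  4.000000e-02]), np.float64(nan), 0), (array([ 1.796627e+02, -8.549880e+01,  6.000000e-02]), np.float64(nan), 0)]
[541. 336.] (511, 322, 49, 35) [(array([ 0.3979, -0.0312,  0.0041]), np.float64(0.0007), 14), (array([ 0.3668, -0.0676,  0.0046]), np.float64(0.0008), 14), (array([ 0.3637, -0.0708,  0.0063]), np.float64(0.0011), 19)]
[413. 303.] (389, 270, 45, 68) [(array([0.4436, 0.1219, 0.0125]), np.float64(0.0043), 78), (array([0.4574, 0.1501, 0.0712]), np.float64(0.0025), 37), (array([0.4543, 0.1482, 0.0722]), np.float64(0.0025), 37)]
[196. 257.] (128, 201, 129, 144) [(array([ 6.517090e+01, -1.530202e+02,  2.600000e-02]), np.float64(nan), 0), (array([ 7.329120e+01, -1.720652e+02,  4.000000e-02]), np.float64(nan), 0), (array([ 1.220998e+02, -2.875093e+02,  6.000000e-02]), np.float64(nan), 0)]
[280. 190.] (250, 154, 61, 71) [(array([0.5684, 0.2585, 0.0254]), np.float64(0.0003), 82), (array([0.5587, 0.2586, 0.0286]), np.float64(0.0003), 82), (array([0.5573, 0.2586, 0.029 ]), np.float64(0.0003), 82)]
[406. 181.] (368, 137, 77, 94) [(array([0.5757, 0.1549, 0.032 ]), np.float64(0.0081), 175), (array([0.5669, 0.1419, 0.0361]), np.float64(0.0091), 175), (array([0.5656, 0.1401, 0.0366]), np.float64(0.0093), 175)]
[377.  98.] (331, 52, 92, 93) [(array([0.6474, 0.1816, 0.0348]), np.float64(0.0002), 128), (array([0.6476, 0.1719, 0.0392]), np.float64(0.0002), 128), (array([0.6476, 0.1705, 0.0399]), np.float64(0.0002), 128)]
  return _methods._mean(a, axis=axis, dtype=dtype,
  ret = ret.dtype.type(ret / rcount)
```

View pics/end.png

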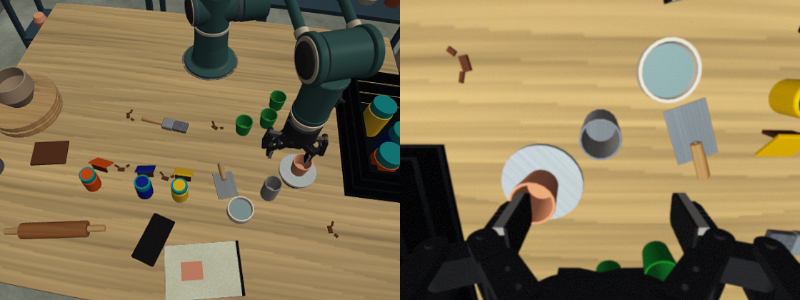

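The tin stands upright at (0.568, 0.258), midway between wheel and crock, with the crock at (0.6476, 0.172). The cup is on the wheel and the three jars are behind their tiles. The gripper is clear of everything.

```bash
python3 -c "
from bench import *
print(job_done())"
```

```text
the job is handed in; nothing more can be done
None
```

I handed the job in at about 46 s: each jar stands behind its own tile, the cup in the middle of the banding wheel, and the tin midway between wheel and crock. All five are upright and measured within about 2 mm of target, and nothing was dropped or tipped; no verdict was returned.

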